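Run a fingertip up the curved light dimmer

ROBOT

A 7-joint arm with a two-finger parallel gripper is mounted at the origin on the work surface. World frame = base frame: x ahead of the robot, y to its left, z up, the work surface at z = 0. Lengths are in m, angles in rad, forces in N, time in s.
With the tool pointing down it reaches from about 0.35 to 0.9 m from the base axis. Payload 8.1 kg.
Tool frame: the origin (TCP) lies midway between the tips of the shut fingers; the grasp point (between the pads) lies 19 mm behind it; z points along the fingers, x is the direction in which the jaws open and shut, and the axes are right-handed (so a half turn about z gives the same grasp; the last joint's range is limited). The gripper opens to 92 mm and grips with 3 to 60 N. Pads are 19 mm wide; open, the fingers measure 130 mm over their backs; the gripper's body (75 mm by 190 mm) begins 47 mm behind the grasp point.
Start: joints at [1.17, 0.434, 0.025, 1.573, -0.012, 1.134, -0.075], TCP at [0.183, -0.598, 0.227] pointing down, gripper open.
Joint ranges: [-2.62, 2.62], [-0.44, 2.09], [-1.27, 1.32], [0.08, 2.57], [-1.32, 4.46], [0.12, 2], [-2.74, 2.74]. Speed limits (rad/s): [2.22, 2.22, 3.01, 3.01, 3.14, 3.14, 3.14].

INTERFACE

Orientations are given as a unit quaternion [w, x, y, z].
In Python, from rig import get_state, snapshot, get_calibration, hand_in gives the robot as it stands.
- The arm moves only by the shell command python3 -m jog 'ROWS' [FORCE]. ROWS is JSON, one flat list of numbers, 7 for each row, row after row: the shift along the tool's x, y, z in mm, then the turn, a rotation vector about the tool's x, y, z in rad, then the finger opening in mm, from 0 to 91.8. A call has 1 to 20 rows; each row shifts and turns the pose as measured when the row begins, along the tool's axes as they then stand; what a row does not reach is not made up. A row lasts 1/10 s, in which the tool goes at most 50 mm and 8.59 degrees, less where a joint would pass 70% of its speed; a pose out of reach is approached as far as the arm can. A call with a gripper value outside its range is refused whole. The fingers move at their own pace and stop on an object; FORCE is the grip in N (left out, the last holds). Time passes only in rows, so rows that do not move let the fingers close. It gives the time, the measured TCP pose, the force and the opening at its end, in the units of the state.
- get_state(): the state, without advancing time (a new reading comes with each control period).
- snapshot(name): name is "scene" or "top" or "wrist"; returns the picture (480x640x3 uint8, red, green, blue); there is no depth.
- get_calibration(name): a dict with "fov_y" (degrees; the focal length in pixels is half the picture's height over the tangent of half this angle, whatever the lens; pixels are square), "cx", "cy" (the principal point, pixels), "extrinsics" (4x4, takes a point from world to camera coordinates). Camera axes: x right, y down, z forward; pixel columns grow to the right and rows downward; lengths in m; the calibration is good to about 2 mm. A picture is of the moment at which its call begins: read the wrist's pose just before it. get_calibration takes no time and is no camera call; for the wrist camera it gives the pose at the moment of the call.
- hand_in(): hands the job in, once; it reports no verdict.
The state is a dict: "time": time; "joints": joint angles; "qvel": joint speeds; "joint_torque": joint torques, N m; "ee_pos": TCP position; "tcp_rot": TCP orientation; "contact_force": force on the tool from outside, world axes, zero at the start; "moment": the same for the moment, N m; "gripper_width": finger opening in m.
Only numpy, scipy, OpenCV 4.12 (cv2) and the standard library are available. Lean on these libraries where they do the work, as an engineer would, in place of code of your own. Each camera call takes 0.05 s, during which the arm holds its last target.

TASK

Bring the shelf lights up with the curved birch dimmer bar: with the fingertips together, start on the steel dome beside the shortest dash and run along the curve to the one beside the longest, gently pressing each of the five domes down in turn and letting it come up again, and staying within about two centimetres of the bar in between. The program finishes with the fingertips still holding the last dome down, the other four up. Grasp nothing, and leave the kettle, teapot, sugar shaker and spoon tray as they stand.

Things in the scene. Friction and masses are not known exactly. Their poses are not given: they have to be found in the camera images.
- bar: Curved birch dimmer bar, fixed, 16 mm high, 44 mm wide at its key 1 end widening to 66 mm, at any yaw. Origin on its underside, z up. Five steel dome keys, 25 mm wide, tops 22 mm above the shelf, lie on an arc of radius 110 mm centred at x -92 mm, y 0 of its frame; key k at angle (k-3) x 0.436 rad from its +x towards +y, 48 mm apart. Outside each is a dark radial dash: 4 mm long at key 1, then 9, 14, 19, 24 mm.
- key1_top (a point): Highest point of dome key 1 (the first: shortest dash); goes down with the key. The dome is a cap of a ball of 16 mm radius.
- key1 (a joint): How far dome key 1 is pressed down, m: 0 up, 0.005 fully down (1 mm still proud of the birch). Counts as pressed beyond 0.0015. It springs back by itself; it moves at about 0.8 N and is fully down at about 2.8 N, while the birch round it is rigid.
- key2_top (a point): Highest point of dome key 2; goes down with the key. The dome is a cap of a ball of 16 mm radius.
- key2 (a joint): How far dome key 2 is pressed down, m: 0 up, 0.005 fully down (1 mm still proud of the birch). Counts as pressed beyond 0.0015. It springs back by itself; it moves at about 0.8 N and is fully down at about 2.8 N, while the birch round it is rigid.
- key3_top (a point): Highest point of dome key 3; goes down with the key. The dome is a cap of a ball of 16 mm radius.
- key3 (a joint): How far dome key 3 is pressed down, m: 0 up, 0.005 fully down (1 mm still proud of the birch). Counts as pressed beyond 0.0015. It springs back by itself; it moves at about 0.8 N and is fully down at about 2.8 N, while the birch round it is rigid.
- key4_top (a point): Highest point of dome key 4; goes down with the key. The dome is a cap of a ball of 16 mm radius.
- key4 (a joint): How far dome key 4 is pressed down, m: 0 up, 0.005 fully down (1 mm still proud of the birch). Counts as pressed beyond 0.0015. It springs back by itself; it moves at about 0.8 N and is fully down at about 2.8 N, while the birch round it is rigid.
- key5_top (a point): Highest point of dome key 5 (the last: longest dash); goes down with the key. The dome is a cap of a ball of 16 mm radius.
- key5 (a joint): How far dome key 5 is pressed down, m: 0 up, 0.005 fully down (1 mm still proud of the birch). Counts as pressed beyond 0.0015. It springs back by itself; it moves at about 0.8 N and is fully down at about 2.8 N, while the birch round it is rigid.
- gap1 (a point): Point on the birch top (16 mm above the shelf), half-way along the arc between keys 1 and 2.
- gap2 (a point): Point on the birch top (16 mm above the shelf), half-way along the arc between keys 2 and 3.
- gap3 (a point): Point on the birch top (16 mm above the shelf), half-way along the arc between keys 3 and 4.
- gap4 (a point): Point on the birch top (16 mm above the shelf), half-way along the arc between keys 4 and 5.
- kettle_mid (a point): Bystander: small red kettle with wire handle, 124 mm across the body, 151 mm high, spout and lid; loose; centre, 60 mm above its foot.
- teapot_mid (a point): Bystander: white fluted teapot, 128 mm across the body, 127 mm high, spout and side handle; loose; centre, 60 mm above its foot.
- shaker_mid (a point): Bystander: glass sugar shaker with a steel push-dispenser top, 72 mm across, 132 mm high; loose; centre, 65 mm above its foot.
- tray_mid (a point): Bystander: stainless teaspoon tray 90 x 200 x 20 mm lying flat (long along its y) with spoons in it; loose; centre, 10 mm above its foot.

How it is judged:
By the outcome, as a careful person would: the job done as asked, in the order asked, and still so for the second after the job is handed in, while the arm keeps its last pose, push and grip.
It also fails if it takes over 38 s, if anything falls off the work surface, if the arm or the gripper's body presses on something with over 40 N, if the wrist force passes 120 N, or if a joint passes its speed limit or range.

## Working session

There is one attempt and no reset: what is moved stays moved. The work goes in short steps, Python scripts to look and compute and a shell command to move; the robot and the scene stay as the last step left them, time stands still between calls to the robot, and variables do not carry over. Pictures are saved under pics/ and viewed, and the job is handed in when it is done.

```bash
mkdir -p pics; ls; python3 - <<'E'
from rig import *
import cv2
s=get_state();print(s)
for n in("scene","top","wrist"):
    c=get_calibration(n);print(n,c)
    cv2.imwrite(f"pics/{n}0.png",snapshot(n)[:,:,::-1])
E
```

```text
pics
{'time': 0.0, 'joints': array([ 1.17041056,  0.43522359,  0.02494858,  1.57409214, -0.01157379,
        1.13400263, -0.07514   ]), 'qvel': array([-0.00106666, -0.00060589,  0.000575  , -0.00068292, -0.00050486,
        0.00146458,  0.00060643]), 'joint_torque': array([-2.82455294e-04, -6.67845941e+01,  9.84624512e-01, -3.14461684e+01,
       -6.06983900e-02,  4.30359878e-02,  1.41128753e-04]), 'ee_pos': array([ 0.18317767, -0.59701855,  0.22594624]), 'tcp_rot': array([-4.04538329e-04,  8.04154893e-01, -5.94419282e-01, -6.79295973e-04]), 'contact_force': array([-0.26532835, -0.84891245,  0.42934473]), 'moment': array([ 0.03181538, -0.0165568 , -0.04091529]), 'gripper_width': 0.09173060627044753}
scene {'fov_y': 52.094132042592484, 'cx': 321.233891275879, 'cy': 232.80645974933208, 'extrinsics': array([[ 0.10498588,  0.99445175, -0.0066088 , -0.08343972],
       [ 0.83167292, -0.09144079, -0.54768488, -0.47439224],
       [-0.54525051,  0.05200282, -0.83665859,  1.34382749],
       [ 0.        ,  0.        ,  0.        ,  1.        ]])}
top {'fov_y': 51.44112757134663, 'cx': 320.666421568256, 'cy': 239.4310470581631, 'extrinsics': array([[-4.09057427e-03, -9.99991403e-01,  6.79332570e-04,
         1.49204614e-03],
       [-9.90731727e-01,  3.96045911e-03, -1.35775405e-01,
         6.13076541e-01],
       [ 1.35771548e-01, -1.22843571e-03, -9.90739410e-01,
         1.11061268e+00],
       [ 0.00000000e+00,  0.00000000e+00,  0.00000000e+00,
         1.00000000e+00]])}
wrist {'fov_y': 68.9783783885532, 'cx': 320.0804471284955, 'cy': 243.3219857063943, 'extrinsics': array([[ 0.29418301, -0.95574744, -0.00178383, -0.62393024],
       [-0.91946662, -0.28352401,  0.27238809, -0.03459928],
       [-0.26083998, -0.07849178, -0.96218582,  0.38937582],
       [ 0.        ,  0.        ,  0.        ,  1.        ]])}
```

View pics/scene0.png

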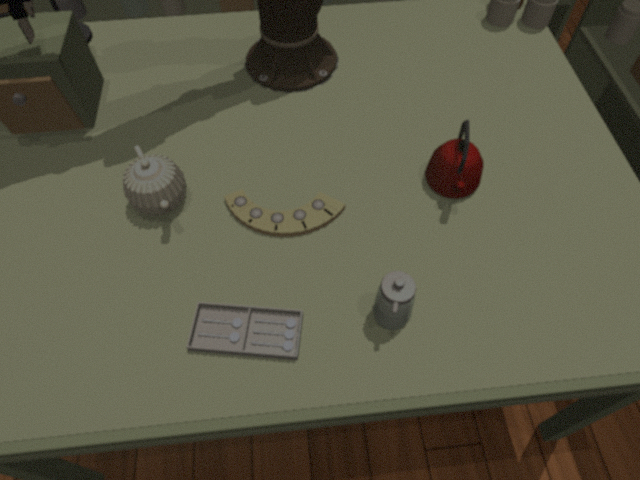

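View pics/top0.png

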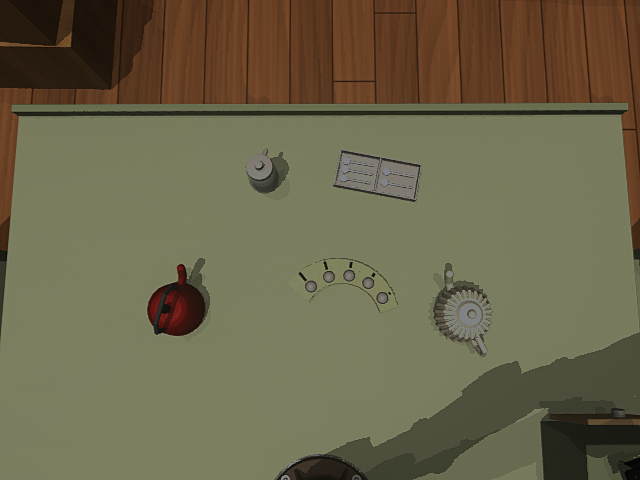

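View pics/wrist0.png

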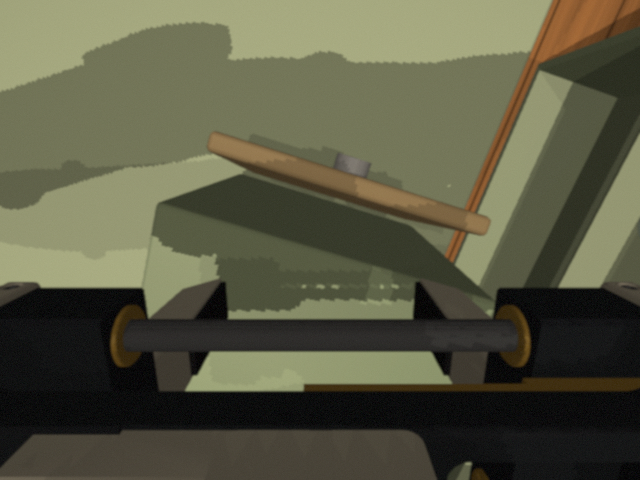

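```bash
python3 - <<'E'
import cv2
a=cv2.imread("pics/top0.png")[240:330,270:420];cv2.imwrite("pics/tz.png",cv2.resize(a,None,fx=5,fy=5,interpolation=cv2.INTER_CUBIC))
a=cv2.imread("pics/scene0.png")[180:245,210:360];cv2.imwrite("pics/sz.png",cv2.resize(a,None,fx=5,fy=5,interpolation=cv2.INTER_CUBIC))
E
```

```text
(no output)
```

View pics/tz.png

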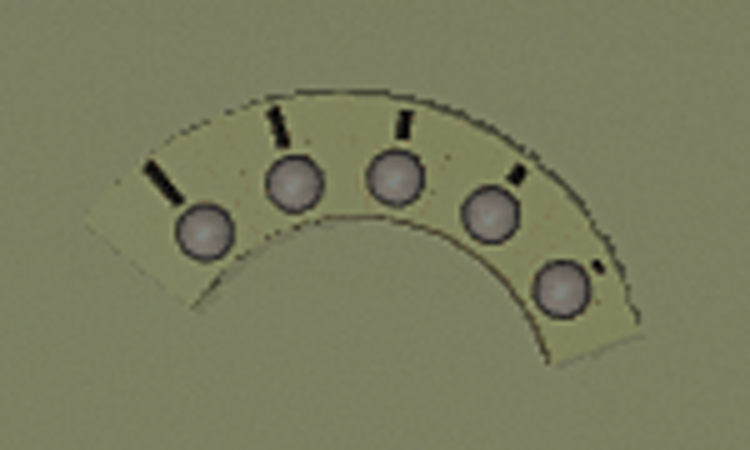

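View pics/sz.png

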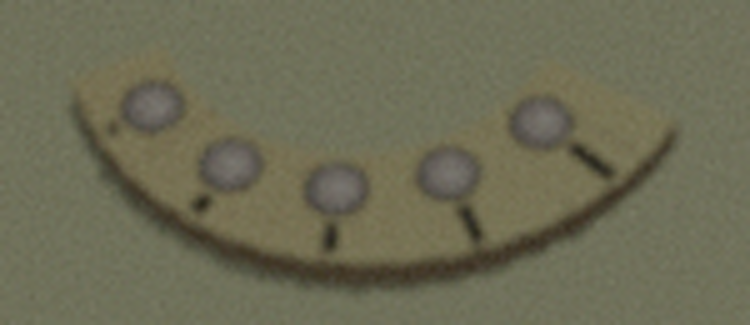

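The domes and dashes are clear. In the top view key 1 (shortest dash) is at about (382,298) and key 5 (longest) at about (311,286). The scene view agrees, with key 1 at (240,201) and key 5 at (318,204).

```bash
cat > h.py <<'E'
import numpy as np,cv2
from rig import get_calibration
def K(c):
    f=240/np.tan(np.radians(c['fov_y']/2)); return np.array([[f,0,c['cx']],[0,f,c['cy']],[0,0,1]])
def ray(c,uv):
    E=c['extrinsics'];R=E[:3,:3];o=-R.T@E[:3,3]
    d=R.T@np.linalg.inv(K(c))@np.array([uv[0],uv[1],1.]);return o,d
def plane(c,uv,z):
    o,d=ray(c,uv);return o+d*(z-o[2])/d[2]
def blobs(im,roi,smax,amin,amax):
    x0,y0,x1,y1=roi;s=4
    a=cv2.resize(im[y0:y1,x0:x1],None,fx=s,fy=s,interpolation=cv2.INTER_CUBIC)
    a=cv2.GaussianBlur(a,(0,0),3)
    hsv=cv2.cvtColor(a,cv2.COLOR_BGR2HSV)
    m=((hsv[...,1]<smax)&(hsv[...,2]>70)).astype(np.uint8)
    n,l,st,ce=cv2.connectedComponentsWithStats(m)
    return [((ce[i]+.5)/s-.5+[x0,y0],st[i]) for i in range(1,n) if amin*s*s<st[i][4]<amax*s*s]
E
python3 - <<'E'
from h import *
P={}
for n,roi in(("top",(270,240,420,330)),("scene",(210,180,360,245))):
    b=blobs(cv2.imread(f"pics/{n}0.png"),roi,45,25,160)
    for c,s in b: print(n,c.round(1),(s[2:]/4).round(1))
    b=sorted([c for c,s in b],key=lambda c:c[0]); P[n]=np.array(b[::-1] if n=="top" else b)
ct,cs=get_calibration("top"),get_calibration("scene")
M=[K(c)@c['extrinsics'][:3] for c in(ct,cs)]
X=cv2.triangulatePoints(M[0],M[1],P["top"].T,P["scene"].T);X=(X[:3]/X[3]).T
print(X.round(4))
for n,c in(("top",ct),("scene",cs)): print(n,np.array([plane(c,p,.019) for p in P[n]]).round(4))
print(np.linalg.norm(np.diff(X,axis=0),axis=1))
# fit model
ang=(np.arange(5)-2)*.436;m=np.c_[110*np.cos(ang)-92,110*np.sin(ang)]/1e3
for Q in (X[:,:2],np.array([plane(ct,p,.019) for p in P["top"]])[:,:2],np.array([plane(cs,p,.019) for p in P["scene"]])[:,:2]):
    A=m-m.mean(0);B=Q-Q.mean(0);th=np.arctan2((A[:,0]*B[:,1]-A[:,1]*B[:,0]).sum(),(A*B).sum())
    R=np.array([[np.cos(th),-np.sin(th)],[np.sin(th),np.cos(th)]]);f=A@R.T+Q.mean(0)
    print("yaw",th,"res mm",((Q-f)*1e3).round(1).tolist());print(f.round(4).tolist())
# box
for n,c,pts in(("top",ct,[(540,420),(640,418)]),("scene",cs,[(102,80),(98,128),(8,132),(0,60),(75,12)])):
    for p in pts: print(n,p,[plane(c,p,z).round(3)[:2].tolist() for z in(0,.1,.2)])
E
```

```text
top [348.8 275.2] [ 10.8  10.8 349. ]
top [328.6 276.3] [ 10.5  11.  348.5]
top [367.8 282.6] [ 10.8  10.8 352. ]
top [310.7 286.1] [ 10.8  10.5 357. ]
top [382.  297.4] [ 10.5  10.8 351.8]
scene [240. 201.] [ 10.8   8.5 279.8]
scene [317.8 204.1] [ 11.    8.8 292.8]
scene [255.6 212.6] [ 11.   9. 299.]
scene [299.2 214.3] [ 11.    9.  304.8]
scene [276.8 217.4] [ 11.    9.2 309.2]
[[ 0.4798 -0.1438  0.0123]
 [ 0.5145 -0.111   0.0125]
 [ 0.532  -0.0668  0.0125]
 [ 0.5296 -0.0191  0.0129]
 [ 0.507   0.0229  0.0126]]
top [[ 0.4797 -0.143   0.019 ]
 [ 0.5142 -0.1104  0.019 ]
 [ 0.5316 -0.0665  0.019 ]
 [ 0.5292 -0.0191  0.019 ]
 [ 0.5067  0.0227  0.019 ]]
scene [[ 0.485  -0.1428  0.019 ]
 [ 0.5193 -0.1104  0.019 ]
 [ 0.5366 -0.0665  0.019 ]
 [ 0.5339 -0.0191  0.019 ]
 [ 0.5117  0.0226  0.019 ]]
[0.04768894 0.04758184 0.04775502 0.04776809]
yaw -0.16178941306050493 res mm [[-0.0, -0.2], [0.0, -0.1], [-0.1, -0.1], [0.1, 0.1], [-0.0, 0.3]]
[[0.4798, -0.1435], [0.5145, -0.1109], [0.5321, -0.0667], [0.5295, -0.0192], [0.507, 0.0227]]
yaw -0.16195200959157893 res mm [[0.2, 0.3], [0.0, 0.2], [-0.2, -0.0], [0.1, -0.2], [-0.0, -0.3]]
[[0.4795, -0.1432], [0.5142, -0.1106], [0.5318, -0.0664], [0.5292, -0.0189], [0.5067, 0.023]]
yaw -0.16016671667345164 res mm [[0.3, 0.4], [-0.0, 0.2], [-0.2, -0.1], [-0.2, -0.2], [0.1, -0.4]]
[[0.4847, -0.1433], [0.5193, -0.1106], [0.5369, -0.0664], [0.5341, -0.0189], [0.5116, 0.023]]
top (540, 420) [[0.2, -0.501], [0.222, -0.458], [0.244, -0.416]]
top (640, 418) [[0.204, -0.729], [0.225, -0.668], [0.247, -0.606]]
scene (102, 80) [[0.028, -0.504], [0.156, -0.449], [0.284, -0.394]]
scene (98, 128) [[0.207, -0.489], [0.315, -0.436], [0.422, -0.383]]
scene (8, 132) [[0.197, -0.707], [0.305, -0.628], [0.414, -0.55]]
scene (0, 60) [[-0.089, -0.795], [0.053, -0.707], [0.195, -0.618]]
scene (75, 12) [[-0.294, -0.627], [-0.129, -0.558], [0.037, -0.489]]
```

```bash
python3 -m jog '[-2,-6,-8,0,0,0,0, -4,-12,-8,0,0,0,0, -8,-18,-6,0,0,0,0, -14,-20,0,0,0,0,0, -20,-18,0,0,0,0,0, -24,-18,0,0,0,0,0, -24,-18,0,0,0,0,0, -24,-18,0,0,0,0,0, -24,-18,0,0,0,0,0, -24,-18,0,0,0,0,0]' 10; python3 -c "
from rig import *;s=get_state();print(s['joints'],s['contact_force'])"
```

```text
time: 1.15
ee_pos: [0.3005, -0.3785, 0.2547]
tcp_rot: [0.0, 0.804, -0.594, 0.002]
contact_force: [0.7, 0.0, -0.1]
gripper_width: 0.0162
[ 0.86140949  0.1817507  -0.08419761  1.8635515   0.01653478  1.09224491
 -0.50104839] [ 0.71230121  0.04709904 -0.13384777]
```

```bash
python3 -m jog '[-24,-17,1,0,0,0,0, -24,-17,1,0,0,0,0, -24,-17,1,0,0,0,0, -24,-17,1,0,0,0,0, -24,-17,1,0,0,0,0, -24,-17,1,0,0,0,0, -24,-17,1,0,0,0,0, -24,-17,1,0,0,0,0, -24,-17,1,0,0,0,0, -18,-12,0,0,0,0,0, -12,-8,0,0,0,0,0, -6,-4,0,0,0,0,0, 0,0,0,0,0,0,0, 0,0,0,0,0,0,0]'; python3 - <<'E'
from rig import *
from h import *
s=get_state();print(s['joints'],s['contact_force'],s['ee_pos'],s['tcp_rot'])
c=get_calibration("wrist");np.save("w1.npy",c,allow_pickle=True)
cv2.imwrite("pics/wrist1.png",snapshot("wrist")[:,:,::-1])
E
```

```text
time: 2.55
ee_pos: [0.4024, -0.0568, 0.2557]
tcp_rot: [-0.001, 0.811, -0.585, 0.011]
contact_force: [-1.0, -0.9, 0.8]
gripper_width: 0.0005
[ 0.40262098  0.06341699 -0.41983386  2.00534512  0.04232069  1.05962888
 -1.28696317] [-1.03299981 -0.90645933  0.77365456] [ 0.40238332 -0.05683561  0.25568822] [-0.00126797  0.81080128 -0.58521768  0.01095211]
```

View pics/wrist1.png

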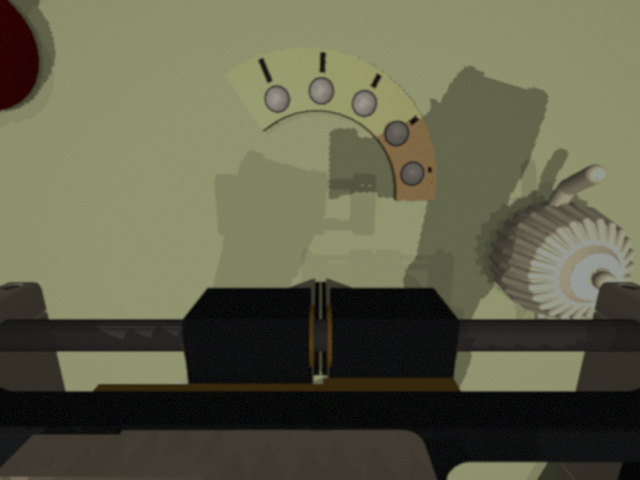

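The wrist view shows all five domes: key 5 at (277,99), key 4 at (321,91), key 3 at (365,103), key 2 at (397,133) and key 1 at (412,173). Keys 1 and 2 are in shadow.

```bash
cat >> h.py <<'E'
ang=(np.arange(5)-2)*.436;MOD=np.c_[110*np.cos(ang)-92,110*np.sin(ang)]/1e3
def circ(im,guess,r=17):
    # dome: low-chroma blob around the guess; min enclosing fit of its contour
    out=[]
    lab=cv2.cvtColor(cv2.GaussianBlur(im,(0,0),1),cv2.COLOR_BGR2LAB).astype(float)
    ch=np.abs(lab[...,2]-128)+np.abs(lab[...,1]-128)
    for g in guess:
        x0,y0=int(g[0])-r,int(g[1])-r
        p=ch[y0:y0+2*r,x0:x0+2*r]; p8=cv2.normalize(p,None,0,255,cv2.NORM_MINMAX).astype(np.uint8)
        p8=cv2.resize(p8,None,fx=4,fy=4,interpolation=cv2.INTER_CUBIC)
        _,m=cv2.threshold(p8,0,255,cv2.THRESH_BINARY_INV+cv2.THRESH_OTSU)
        cs,_=cv2.findContours(m,cv2.RETR_EXTERNAL,cv2.CHAIN_APPROX_NONE)
        cs=[c for c in cs if len(c)>20 and cv2.pointPolygonTest(c,(4.*r,4.*r),False)>=0]
        e=cv2.fitEllipse(cs[0]); out.append([(e[0][0]+.5)/4-.5+x0,(e[0][1]+.5)/4-.5+y0,e[1][0]/4,e[1][1]/4])
    return np.array(out)
def fit(Q):
    A=MOD-MOD.mean(0);B=Q-Q.mean(0);th=np.arctan2((A[:,0]*B[:,1]-A[:,1]*B[:,0]).sum(),(A*B).sum())
    R=np.array([[np.cos(th),-np.sin(th)],[np.sin(th),np.cos(th)]]);f=A@R.T+Q.mean(0)
    return th,f,(np.linalg.norm(Q-f,axis=1)*1e3).round(1),np.sqrt((B**2).sum()/(A**2).sum())
E
python3 - <<'E'
from h import *
c=np.load("w1.npy",allow_pickle=True).item()
p=circ(cv2.imread("pics/wrist1.png"),[(412,173),(397,133),(365,103),(321,91),(277,99)]);print(p.round(1))
np.save("p1.npy",p)
Q=np.array([plane(c,q,.018) for q in p]);th,f,r,s=fit(Q[:,:2]);print(th,f.round(4).tolist(),r,s)
E
```

```text
[[411.8 173.2  23.2  24.9]
 [396.2 133.1  24.7  26. ]
 [363.9 103.   25.1  27. ]
 [320.9  90.4  25.5  27.6]
 [276.7  98.5  25.3  27.3]]
-0.16045904706874314 [[0.4792, -0.1436], [0.5138, -0.1109], [0.5314, -0.0667], [0.5287, -0.0192], [0.5061, 0.0227]] [0.6 0.4 0.1 0.4 0.6] 0.9928200050800435
```

```bash
cat >> h.py <<'E'
from scipy.spatial.transform import Rotation as Ro
from rig import get_state
def togo(pos,yaw=0.):
    s=get_state();q=s['tcp_rot'];R=Ro.from_quat([q[1],q[2],q[3],q[0]])
    T=Ro.from_matrix(np.array([[np.cos(yaw),np.sin(yaw),0],[np.sin(yaw),-np.cos(yaw),0],[0,0,-1]]))
    d=R.inv().apply(np.array(pos)-s['ee_pos'])*1e3; r=(R.inv()*T).as_rotvec()
    print("t",round(s['time'],2),"pos",s['ee_pos'].round(4),"F",s['contact_force'].round(2),"tool mm",d.round(1),"rot",r.round(3))
E
python3 -m jog '[0,0,0,0,0,-0.07,0, 0,0,0,0,0,-0.12,0, 0,0,0,0,0,-0.12,0, 0,0,0,0,0,-0.12,0, 0,0,0,0,0,-0.12,0, 0,0,0,0,0,-0.12,0, 0,0,0,0,0,-0.12,0, 0,0,0,0,0,-0.12,0, 0,0,0,0,0,-0.12,0, 0,0,0,0,0,-0.1,0, 0,0,0,0,0,-0.05,0, 0,0,0,0,0,0,0]'
python3 - <<'E'
from h import *
togo((.49,-.17,.2)); print(get_state()['joints'].round(2))
ct=get_calibration("top")
for p in [(435,313),(492,313),(463,285),(463,343),(448,265),(483,352)]: print(p,plane(ct,p,.06).round(3))
E
```

```text
time: 3.8
ee_pos: [0.3991, -0.0692, 0.2555]
tcp_rot: [0.007, 1.0, -0.022, 0.008]
contact_force: [0.4, -0.1, 0.7]
gripper_width: 0.0004
t 3.8 pos [ 0.3991 -0.0692  0.2555] F [ 0.36 -0.07  0.69] tool mm [94.3 96.  58.4] rot [ 0.014 -0.016 -0.043]
[ 0.48  0.07 -0.47  2.    0.05  1.06 -0.06]
(435, 313) [ 0.444 -0.255  0.06 ]
(492, 313) [ 0.443 -0.383  0.06 ]
(463, 285) [ 0.506 -0.321  0.06 ]
(463, 343) [ 0.378 -0.315  0.06 ]
(448, 265) [ 0.551 -0.289  0.06 ]
(483, 352) [ 0.358 -0.358  0.06 ]
```

```bash
python3 -m jog '[6,6,3,0.003,-0.003,-0.01,0, 12,12,7,0.003,-0.003,-0.01,0, 16,16,10,0.003,-0.003,-0.01,0, 18,18,12,0.003,-0.003,-0.01,0, 18,18,12,0.002,-0.003,0,0, 14,14,8,0,0,0,0, 8,8,5,0,0,0,0, 3,3,2,0,0,0,0, 0,0,0,0,0,0,0, 0,0,0,0,0,0,0]'
python3 - <<'E'
from h import *
from rig import snapshot
togo((.49,-.17,.2))
c=get_calibration("wrist");np.save("w2.npy",c,allow_pickle=True)
cv2.imwrite("pics/wrist2.png",snapshot("wrist")[:,:,::-1])
E
```

```text
time: 4.8
ee_pos: [0.4964, -0.1772, 0.1935]
tcp_rot: [0.0, 1.0, -0.009, -0.0]
contact_force: [0.8, -0.2, 0.4]
gripper_width: 0.0006
t 4.8 pos [ 0.4964 -0.1772  0.1935] F [ 0.83 -0.21  0.38] tool mm [-6.6 -7.1 -6.5] rot [ 0.001  0.001 -0.018]
```

View pics/wrist2.png

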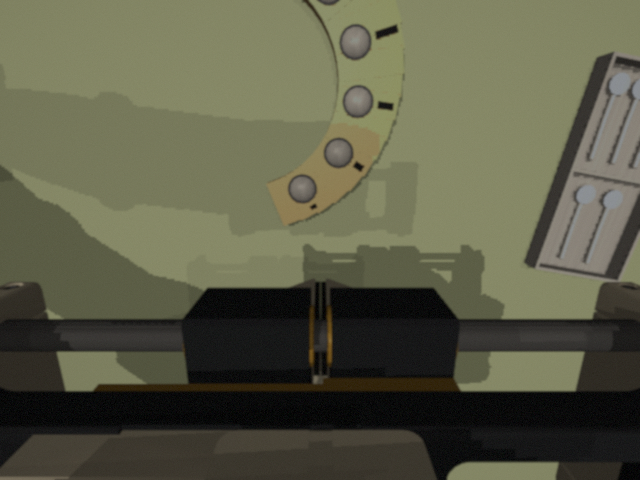

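Keys 1–4 are visible here, at (302,188), (338,152), (358,101) and (355,42). I'll triangulate them against the first wrist view.

```bash
python3 - <<'E'
from h import *
c1,c2=[np.load(f"w{i}.npy",allow_pickle=True).item() for i in(1,2)]
p1=np.load("p1.npy")[:4];p2=circ(cv2.imread("pics/wrist2.png"),[(302,188),(338,152),(358,101),(355,42)],19);print(p2.round(1))
M=[K(c)@c['extrinsics'][:3] for c in(c1,c2)]
X=cv2.triangulatePoints(M[0],M[1],p1[:,:2].T.copy(),p2[:,:2].T.copy());print((X[:3]/X[3]).T.round(4))
ct=get_calibration("top")
Mt=K(ct)@ct['extrinsics'][:3]
pt=np.array([[382,297.4],[367.8,282.6],[348.8,275.2],[328.6,276.3]])
for z in(.016,.019):print(np.array([plane(c2,q,z) for q in p2]).round(4)[:,:2].tolist(),np.array([plane(c1,q,z) for q in p1]).round(4)[:,:2].tolist())
E
```

```text
[[301.9 188.4  28.2  28.6]
 [338.2 152.6  29.   30. ]
 [357.5 101.   30.   32.8]
 [354.9  41.7  31.3  35.5]]
[[ 0.4795 -0.1437  0.0157]
 [ 0.5142 -0.1112  0.0146]
 [ 0.5316 -0.0669  0.016 ]
 [ 0.5288 -0.0195  0.0155]]
[[0.4795, -0.1436], [0.5141, -0.1112], [0.5315, -0.0669], [0.5287, -0.0196]] [[0.4795, -0.1436], [0.514, -0.1109], [0.5316, -0.0669], [0.5288, -0.0195]]
[[0.4797, -0.1433], [0.514, -0.1111], [0.5312, -0.0673], [0.5285, -0.0203]] [[0.4795, -0.1427], [0.5136, -0.1103], [0.5311, -0.0666], [0.5284, -0.0196]]
```

```bash
python3 -m jog '[-3,-6,8,0,0,0,0, -5,-10,18,0,0,0,0, -5,-10,22,0,0,0,0, -3,-5,24,0,0,0,0, -1,-2,24,0,0,0,0, 0,0,18,0,0,0,0, 0,0,12,0,0,0,0, 0,0,7,0,0,0,0, 0,0,3,0,0,0,0, 0,0,0,0,0,0,0, 0,0,0,0,0,0,0]'
python3 -c "
from h import *
togo((.4795,-.1436,.03))"
```

```text
time: 5.95
ee_pos: [0.477, -0.1342, 0.0558]
tcp_rot: [0.001, 1.0, -0.005, 0.003]
contact_force: [-0.5, -1.9, 0.1]
gripper_width: 0.0002
t 5.95 pos [ 0.477  -0.1342  0.0558] F [-0.51 -1.9   0.1 ] tool mm [ 2.4  9.3 25.9] rot [ 0.001 -0.007 -0.009]
```

```bash
python3 -m jog '[1,3,7,0,0,0,0, 1,3,8,0,0,0,0, 0,2,5,0,0,0,0, 0,1,3,0,-0.005,0,0, 0,0,0,0,0,0,0, 0,0,0,0,0,0,0]'
python3 -c "
from h import *
togo((.4795,-.1436,.03))"
```

```text
time: 6.55
ee_pos: [0.4802, -0.1449, 0.0318]
tcp_rot: [0.001, 1.0, -0.005, 0.002]
contact_force: [-1.3, 0.1, -0.7]
gripper_width: 0.0004
t 6.55 pos [ 0.4802 -0.1449  0.0318] F [-1.29  0.07 -0.7 ] tool mm [-0.7 -1.3  1.8] rot [ 0.002 -0.004 -0.011]
```

```bash
python3 -m jog '[-1,-1,3,0,0,0,0, 0,0,3,0,0,0,0, 0,0,2,0,0,0,0, 0,0,1,0,0,0,0, 0,0,0,0,0,0,0, 0,0,0,0,0,0,0]'
python3 -c "
from h import *
togo((.4795,-.1436,.0185))"; python3 -m jog '[0,0,0,0,0,0,0]';python3 -m jog '[0,0,0,0,0,0,0]'
```

```text
time: 7.15
ee_pos: [0.4794, -0.1435, 0.0223]
tcp_rot: [0.001, 1.0, -0.005, 0.002]
contact_force: [0.1, -0.1, -0.2]
gripper_width: 0.0006
t 7.15 pos [ 0.4794 -0.1435  0.0223] F [ 0.15 -0.07 -0.22] tool mm [0.1 0.1 3.8] rot [ 0.002 -0.004 -0.01 ]
time: 7.25
ee_pos: [0.4794, -0.1435, 0.0224]
tcp_rot: [0.001, 1.0, -0.005, 0.002]
contact_force: [-1.2, 0.3, -0.4]
gripper_width: 0.0006
time: 7.35
ee_pos: [0.4795, -0.1435, 0.0225]
tcp_rot: [0.001, 1.0, -0.005, 0.002]
contact_force: [-0.1, 0.4, 0.1]
gripper_width: 0.0007
```

Right over key 1 and just above contact. I'll press down about 3.8 mm.

```bash
python3 -m jog '[0,0,2,0,0,0,0, 0,0,1.5,0,0,0,0, 0,0,0,0,0,0,0, 0,0,0,0,0,0,0]'; python3 -m jog '[0,0,0,0,0,0,0]';python3 -m jog '[0,0,0,0,0,0,0]'; python3 - <<'E'
import cv2
from rig import *
cv2.imwrite("pics/s1.png",cv2.resize(snapshot("scene")[130:250,190:370,::-1],None,fx=4,fy=4,interpolation=cv2.INTER_CUBIC))
E
```

```text
time: 7.75
ee_pos: [0.4797, -0.1436, 0.019]
tcp_rot: [0.001, 1.0, -0.005, 0.002]
contact_force: [-0.3, -0.0, 2.0]
gripper_width: 0.0005
time: 7.85
ee_pos: [0.4797, -0.1436, 0.019]
tcp_rot: [0.001, 1.0, -0.005, 0.002]
contact_force: [-0.5, 1.3, 1.4]
gripper_width: 0.0002
time: 7.95
ee_pos: [0.4797, -0.1436, 0.019]
tcp_rot: [0.001, 1.0, -0.005, 0.002]
contact_force: [-0.6, 0.4, 1.5]
gripper_width: 0.0005
```

View pics/s1.png

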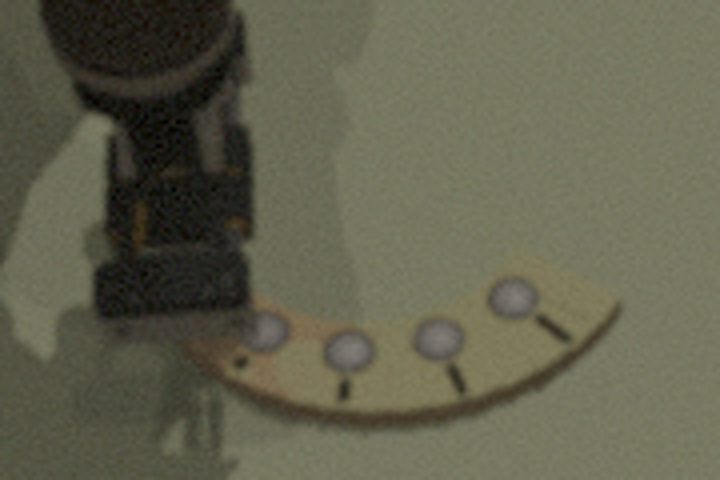

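```bash
python3 -m jog '[0,0,-4,0,0,0,0, 0,0,-5,0,0,0,0, 1,-1,-2,0,0,0,0, 6,-4,0,0,0,0,0, 8,-6,0,0,0,0,0, 4,-4,0,0,0,0,0, 0,0,0,0,0,0,0, 0,0,0,0,0,0,0]'
python3 -c "
from h import *
togo((.4986,-.1292,.028))
togo((.514,-.111,.028))"
```

```text
time: 8.8
ee_pos: [0.5014, -0.1266, 0.0311]
tcp_rot: [0.001, 1.0, -0.005, 0.003]
contact_force: [-0.3, -1.1, 0.7]
gripper_width: 0.0003
t 8.8 pos [ 0.5014 -0.1266  0.0311] F [-0.29 -1.15  0.69] tool mm [-2.8  2.6  3.1] rot [ 0.002 -0.006 -0.009]
t 8.8 pos [ 0.5014 -0.1266  0.0311] F [-0.29 -1.15  0.69] tool mm [ 12.4 -15.7   3.2] rot [ 0.002 -0.006 -0.009]
```

```bash
python3 -m jog '[4,-5,1,0,0,0,0, 4,-6,1,0,0,0,0, 3,-3,0,0,0,0,0, 0,0,0,0,0,0,0, 0,0,0,0,0,0,0]'
python3 -c "
from h import *
togo((.514,-.111,.023))"
```

```text
time: 9.3
ee_pos: [0.513, -0.1113, 0.0286]
tcp_rot: [0.001, 1.0, -0.005, 0.002]
contact_force: [0.2, -0.3, -1.0]
gripper_width: 0.0002
t 9.3 pos [ 0.513  -0.1113  0.0286] F [ 0.21 -0.33 -0.97] tool mm [ 0.9 -0.4  5.6] rot [ 0.002 -0.005 -0.009]
```

```bash
python3 -m jog '[1,0,3,0,0,0,0, 0,0,3,0,0,0,0, 0,0,2,0,0,0,0, 0,0,1.2,0,0,0,0, 0,0,0,0,0,0,0, 0,0,0,0,0,0,0]';python3 -m jog '[0,0,0,0,0,0,0]'
python3 -c "
from h import *
togo((.514,-.111,.0187))"
```

```text
time: 9.9
ee_pos: [0.5142, -0.1117, 0.0188]
tcp_rot: [0.001, 1.0, -0.005, 0.003]
contact_force: [-0.5, 0.8, 2.0]
gripper_width: -0.0001
time: 10.0
ee_pos: [0.5142, -0.1118, 0.0188]
tcp_rot: [0.001, 1.0, -0.005, 0.003]
contact_force: [0.2, 0.8, 1.7]
gripper_width: 0.0002
t 10.0 pos [ 0.5142 -0.1118  0.0188] F [0.21 0.78 1.65] tool mm [-0.2 -0.8  0.1] rot [ 0.002 -0.006 -0.01 ]
```

```bash
python3 -m jog '[0,0,-4,0,0,0,0, 0,0,-5,0,0,0,0, 1,-2,0,0,0,0,0, 3,-6,0,0,0,0,0, 4,-8,0,0,0,0,0, 2,-7,0,0,0,0,0, 2,-8,0,0,0,0,0, 2,-6,0,0,0,0,0, 1,-3,0,0,0,0,0, 0,0,0,0,0,0,0, 0,0,0,0,0,0,0]'
python3 -c "
from h import *
togo((.5315,-.0668,.0187))"
```

```text
time: 11.1
ee_pos: [0.5307, -0.0671, 0.0284]
tcp_rot: [0.001, 1.0, -0.004, 0.002]
contact_force: [1.5, -0.3, 0.1]
gripper_width: 0.0002
t 11.1 pos [ 0.5307 -0.0671  0.0284] F [ 1.53 -0.31  0.09] tool mm [ 0.7 -0.4  9.7] rot [ 0.002 -0.005 -0.008]
```

```bash
python3 -m jog '[0.7,0,3,0,0,0,0, 0,0,3,0,0,0,0, 0,0,2,0,0,0,0, 0,0,1.2,0,0,0,0, 0,0,0,0,0,0,0, 0,0,0,0,0,0,0]';python3 -m jog '[0,0,0,0,0,0,0]'
python3 -c "
from h import *
togo((.5315,-.0668,.0187));togo((.5288,-.0193,.0187))"
```

```text
time: 11.7
ee_pos: [0.5316, -0.0681, 0.0185]
tcp_rot: [0.001, 1.0, -0.005, 0.003]
contact_force: [-0.3, 0.4, 1.8]
gripper_width: 0.0005
time: 11.8
ee_pos: [0.5316, -0.0681, 0.0186]
tcp_rot: [0.001, 1.0, -0.005, 0.003]
contact_force: [0.3, 0.4, 1.8]
gripper_width: 0.0001
t 11.8 pos [ 0.5316 -0.0681  0.0186] F [0.3  0.44 1.82] tool mm [-0.1 -1.3 -0.1] rot [ 0.002 -0.005 -0.01 ]
t 11.8 pos [ 0.5316 -0.0681  0.0186] F [0.3  0.44 1.82] tool mm [ -3.3 -48.7  -0.2] rot [ 0.002 -0.005 -0.01 ]
```

```bash
python3 -m jog '[0,0,-4,0,0,0,0, 0,0,-5,0,0,0,0, 0.5,-2,0,0,0,0,0, 0.5,-6,0,0,0,0,0, 0,-8,0,0,0,0,0, -0.5,-9,0,0,0,0,0, -1,-9,0,0,0,0,0, -1.5,-6.5,0,0,0,0,0, -1,-3,0,0,0,0,0, 0,0,0,0,0,0,0, 0,0,0,0,0,0,0]'
python3 -c "
from h import *
togo((.5288,-.0193,.0187))"
```

```text
time: 12.9
ee_pos: [0.5281, -0.0196, 0.0281]
tcp_rot: [0.001, 1.0, -0.004, 0.002]
contact_force: [-0.4, -0.9, 0.7]
gripper_width: 0.0003
t 12.9 pos [ 0.5281 -0.0196  0.0281] F [-0.42 -0.87  0.67] tool mm [ 0.6 -0.3  9.4] rot [ 0.002 -0.005 -0.008]
```

```bash
python3 -m jog '[0.6,-0.5,3,0,0,0,0, 0,-0.5,3,0,0,0,0, 0,0,2,0,0,0,0, 0,0,1,0,0,0,0, 0,0,0,0,0,0,0, 0,0,0,0,0,0,0]';python3 -m jog '[0,0,0,0,0,0,0]'
python3 -c "
from h import *
togo((.5288,-.0193,.0187));togo((.5063,.0227,.0187))"
```

```text
time: 13.5
ee_pos: [0.5292, -0.0195, 0.0184]
tcp_rot: [0.001, 1.0, -0.005, 0.002]
contact_force: [-0.1, 1.5, 3.0]
gripper_width: 0.0007
time: 13.6
ee_pos: [0.5292, -0.0195, 0.0184]
tcp_rot: [0.001, 1.0, -0.005, 0.003]
contact_force: [-1.0, 0.6, 1.4]
gripper_width: 0.0002
t 13.6 pos [ 0.5292 -0.0195  0.0184] F [-1.    0.55  1.38] tool mm [-0.4 -0.2 -0.3] rot [ 0.002 -0.005 -0.01 ]
t 13.6 pos [ 0.5292 -0.0195  0.0184] F [-1.    0.55  1.38] tool mm [-23.3 -42.   -0.5] rot [ 0.002 -0.005 -0.01 ]
```

```bash
python3 -m jog '[0,0,-4,0,0,0,0, 0,0,-5,0,0,0,0, -0.5,-2,0,0,0,0,0, -2,-6,0,0,0,0,0, -3.5,-8,0,0,0,0,0, -4,-7,0,0,0,0,0, -5,-7,0,0,0,0,0, -4,-5.5,0,0,0,0,0, -2,-2.5,0,0,0,0,0, 0,0,0,0,0,0,0, 0,0,0,0,0,0,0]'
python3 -c "
from h import *
togo((.5063,.0227,.0187))"
```

```text
time: 14.7
ee_pos: [0.5057, 0.0227, 0.028]
tcp_rot: [0.001, 1.0, -0.004, 0.002]
contact_force: [-0.4, 0.6, 0.5]
gripper_width: 0.0008
t 14.7 pos [0.5057 0.0227 0.028 ] F [-0.41  0.61  0.52] tool mm [0.5 0.  9.3] rot [ 0.002 -0.004 -0.008]
```

```bash
python3 -m jog '[0.6,-0.5,3,0,0,0,0, 0,-0.5,3,0,0,0,0, 0,0,2,0,0,0,0, 0,0,1,0,0,0,0, 0,0,0,0,0,0,0, 0,0,0,0,0,0,0]';python3 -m jog '[0,0,0,0,0,0,0]';python3 -m jog '[0,0,0,0,0,0,0]'
python3 - <<'E'
from h import *
from rig import snapshot
togo((.5063,.0227,.0187))
cv2.imwrite("pics/s2.png",cv2.resize(snapshot("scene")[130:250,190:370,::-1],None,fx=4,fy=4,interpolation=cv2.INTER_CUBIC))
cv2.imwrite("pics/t2.png",snapshot("top")[:,:,::-1])
togo((.5063,.0227,.0187))
E
```

```text
time: 15.3
ee_pos: [0.5072, 0.023, 0.0181]
tcp_rot: [0.001, 1.0, -0.005, 0.002]
contact_force: [-0.2, 0.3, 1.8]
gripper_width: 0.0008
time: 15.4
ee_pos: [0.5071, 0.023, 0.0182]
tcp_rot: [0.001, 1.0, -0.005, 0.002]
contact_force: [-1.0, 0.7, 2.1]
gripper_width: 0.0006
time: 15.5
ee_pos: [0.5071, 0.023, 0.0183]
tcp_rot: [0.001, 1.0, -0.005, 0.002]
contact_force: [0.1, 0.9, 2.4]
gripper_width: 0.0004
t 15.5 pos [0.5071 0.023  0.0183] F [0.11 0.86 2.39] tool mm [-0.8  0.3 -0.4] rot [ 0.002 -0.005 -0.01 ]
t 15.6 pos [0.5072 0.023  0.0183] F [-0.72  1.1   1.43] tool mm [-0.9  0.3 -0.4] rot [ 0.002 -0.005 -0.01 ]
```

View pics/s2.png

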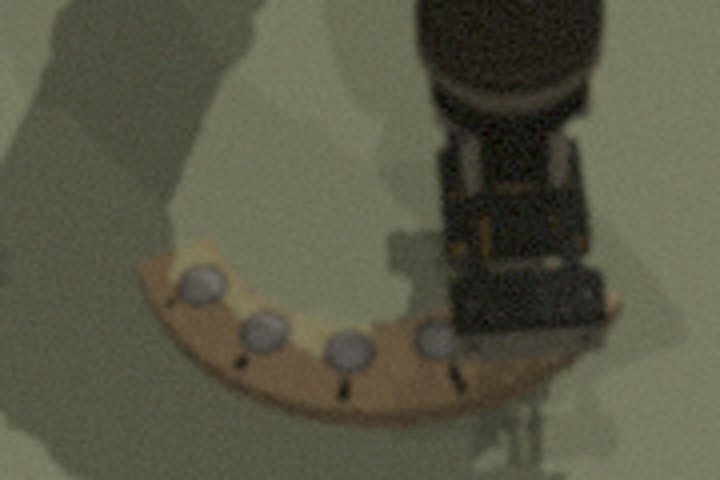

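View pics/t2.png

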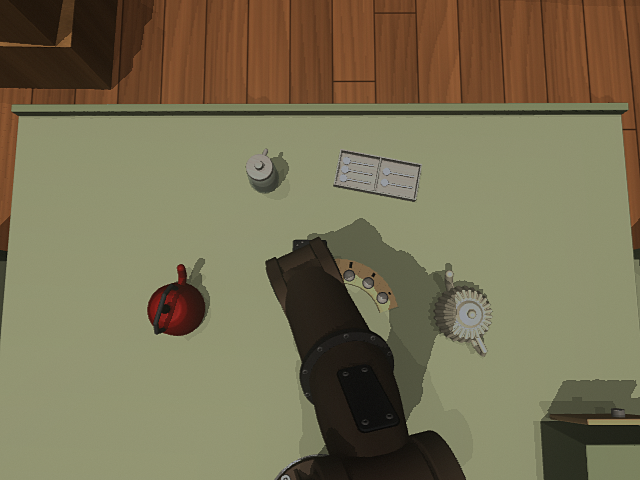

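The tips are on key 5, at about (530,330) in the zoomed scene crop, with about 2 N of upward force. Keys 1–4 look up, and nothing else has moved. Handing in.

```bash
python3 -c "
from rig import hand_in;print(hand_in())"
```

```text
the job is handed in; nothing more can be done
None
```

With the fingertips shut, I pressed the five domes in order, from the shortest dash to the longest. Each went down about 3–4 mm and came up again before the next. In between I followed the curve with the tips about 12 to 15 mm above the birch. I handed in at about 15.6 s of robot time, with key 5 still held down.

- **Last state:** TCP at (0.507, 0.023, 0.0183), within 1 mm of key 5's measured position. That is about 3.7 mm of press, with roughly 1.4–2.4 N pushing back.
- **Force check:** every press read roughly 1.4–3 N upward, in line with the key springs, but sensor noise is about ±1 N. The evidence that each key went down is therefore mainly the tip height. No picture shows the key under the fingers.
- **Other keys and objects:** in the last pictures keys 1–4 look up. Kettle, teapot, shaker and tray are where they started.
- **Position checks:** the wrist-camera pair put the dome rims at a height of 14.6–16 mm (expected 16), and the top view agreed with the wrist positions to within about 1 mm. The fixed scene and top cameras disagreed by about 5 mm in x and gave heights of only 12–13 mm, so I used the wrist measurements.

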